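Find the socket that fits the gear unit's nut

TASK

Find which of the three sockets on the rubber mat fits snugly on the hex nut of the gear unit standing on the aluminium fixture plate, trying them on the nut as needed, and set it fully down over the nut, upright against the flange. Leave the other two sockets standing upright, mouth down, on the mat or the bench, and do not disturb the other things. Finish while still gripping the fitting socket on the nut: do not let go of it.

Things in the scene. Friction and masses are not known exactly. Their poses are not given: they have to be found in the camera images.
- fixture: aluminium fixture plate, 200 x 150 x 20 mm, fixed; origin at bench level directly below the axis of the unit standing on it, 75 mm from the plate's -x edge. The unit over this origin is the job; the other two wait on a blue pallet. The fitting socket has 1 mm play on each side of the nut; a bigger one goes down loose, a smaller one stops on top of the nut
- mat: black rubber tool mat, 170 (x) x 320 (y) x 6 mm, fixed; origin at the centre of its underside. The sockets stand on it in a row along its y, about 30 mm towards -x of its centre and about 95 mm apart, in any order; a wrench lies along its +x edge
- unit_a: one of three fixed gear units: black housing 68 mm across, flange 100 mm. Nut 18, 24 or 30 mm across flats, one size on each unit, not told which. Origin: centre of underside, 20 mm above the bench; z up; flange face (a seated socket's mouth rests here) at 50 mm, nut 50 to 66 mm, top edge chamfered 1.5 mm, stud 10 to 16 mm thick to 72 mm; two nut corners on its x axis
- unit_b: one of three fixed gear units: black housing 68 mm across, flange 100 mm. Nut 18, 24 or 30 mm across flats, one size on each unit, not told which. Origin: centre of underside, 20 mm above the bench; z up; flange face (a seated socket's mouth rests here) at 50 mm, nut 50 to 66 mm, top edge chamfered 1.5 mm, stud 10 to 16 mm thick to 72 mm; two nut corners on its x axis
- unit_c: one of three fixed gear units: black housing 68 mm across, flange 100 mm. Nut 18, 24 or 30 mm across flats, one size on each unit, not told which. Origin: centre of underside, 20 mm above the bench; z up; flange face (a seated socket's mouth rests here) at 50 mm, nut 50 to 66 mm, top edge chamfered 1.5 mm, stud 10 to 16 mm thick to 72 mm; two nut corners on its x axis
- socket_small: smallest of three steel sockets, mouth down: round, 30 mm across to 34 mm height, tapering to 26 mm at 42, then a dark square adapter to grip, 24 x 24 mm, up to 82 mm. Hexagonal mouth 20 mm across flats, 32 mm deep, fits a 18 mm nut. Origin: centre of the mouth; z up; two mouth corners on its x axis, adapter sides face x and y. About 180 g
- socket_medium: middle of three steel sockets, mouth down: round, 37 mm across to 34 mm height, tapering to 26 mm at 42, then a dark square adapter to grip, 24 x 24 mm, up to 82 mm. Hexagonal mouth 26 mm across flats, 32 mm deep, fits a 24 mm nut. Origin: centre of the mouth; z up; two mouth corners on its x axis, adapter sides face x and y. About 260 g
- socket_large: largest of three steel sockets, mouth down: round, 44 mm across to 34 mm height, tapering to 26 mm at 42, then a dark square adapter to grip, 24 x 24 mm, up to 82 mm. Hexagonal mouth 32 mm across flats, 32 mm deep, fits a 30 mm nut. Origin: centre of the mouth; z up; two mouth corners on its x axis, adapter sides face x and y. About 360 g
- wrench: loose wrench, 160 mm long, lying on the mat; bystander
- bearing: loose steel bearing ring, 32 mm across, 10 mm high, on the fixture plate behind the unit; bystander
- bushing: loose brass flanged bushing, 22 mm across, 18 mm high, on the fixture plate behind the unit; bystander
- mug: white mug, 80 mm across, 90 mm high, at the left of the table; bystander
- screwdriver: screwdriver lying at the right of the table; bystander
- oiler: clear bottle, 48 mm across, 120 mm high, at the right of the table; bystander
- parts_tray: open grey tray, 120 x 120 x 35 mm, at the left of the table; bystander
Mind the look-alikes: they are no part of the job. What is meant by the fixture is not brown or purple, and is the larger of those in its own colour.

How it is judged (in metres and radians):
At the end, for the whole second after the job is handed in: The matching socket is on the fixture unit's nut: mouth within 3.5 mm of the flange, centred within 4 mm, upright within 0.07 rad, still, gripped with over 2 N. The other sockets stand upright (0.1 rad) mouth down on mat or bench, at rest, not touched by the fingers (((horizontal distance between unit_b and fixture below 0.02 m and horizontal distance between socket_small and unit_b below 0.004 m and z of socket_small in the frame of unit_b between 0.046 and 0.0535 m and angle between socket_small's own z axis and vertical below 0.07 rad and linear speed of each of socket_small, socket_medium, socket_large below 0.02 m/s and contact force between the fingers and socket_small above 2 N and height (world z) of socket_medium between -0.004 and 0.012 m and angle between each of socket_medium, socket_large's own z axis and vertical below 0.1 rad and contact force between the fingers and socket_medium below 0.5 N and height (world z) of socket_large between -0.004 and 0.012 m and contact force between the fingers and socket_large below 0.5 N) or (horizontal distance between unit_a and fixture below 0.02 m and horizontal distance between socket_medium and unit_a below 0.004 m and z of socket_medium in the frame of unit_a between 0.046 and 0.0535 m and angle between socket_medium's own z axis and vertical below 0.07 rad and linear speed of each of socket_medium, socket_small, socket_large below 0.02 m/s and contact force between the fingers and socket_medium above 2 N and height (world z) of socket_small between -0.004 and 0.012 m and angle between each of socket_small, socket_large's own z axis and vertical below 0.1 rad and contact force between the fingers and socket_small below 0.5 N and height (world z) of socket_large between -0.004 and 0.012 m and contact force between the fingers and socket_large below 0.5 N) or (horizontal distance between unit_c and fixture below 0.02 m and horizontal distance between socket_large and unit_c below 0.004 m and z of socket_large in the frame of unit_c between 0.046 and 0.0535 m and angle between socket_large's own z axis and vertical below 0.07 rad and linear speed of each of socket_large, socket_small, socket_medium below 0.02 m/s and contact force between the fingers and socket_large above 2 N and height (world z) of socket_small between -0.004 and 0.012 m and angle between each of socket_small, socket_medium's own z axis and vertical below 0.1 rad and contact force between the fingers and socket_small below 0.5 N and height (world z) of socket_medium between -0.004 and 0.012 m and contact force between the fingers and socket_medium below 0.5 N))); the arm keeps its last pose, push and grip.
It fails at once if the wrench, bearing or bushing is displaced by more than 40 mm (distance of any of wrench, bearing, bushing from where it was at the start of the episode above 0.04 m).
It fails at once if the mug, screwdriver, bottle or tray is displaced by more than 40 mm (distance of any of mug, screwdriver, oiler, parts_tray from where it was at the start of the episode above 0.04 m).
It also fails if it takes over 72 s, if anything falls off the work surface, if the arm or the gripper's body presses on something with over 40 N, if the wrist force passes 120 N, or if a joint passes its speed limit or range.

ROBOT

A 7-joint arm with a two-finger parallel gripper is mounted at the origin on the work surface. World frame = base frame: x ahead of the robot, y to its left, z up, the work surface at z = 0. Lengths are in m, angles in degrees, forces in N, time in s.
With the tool pointing down it reaches from about 0.425 to 0.875 m from the base axis. Payload 4.7 kg.
Tool frame: the origin (TCP) lies midway between the tips of the shut fingers; the grasp point (between the pads) lies 19 mm behind it; z points along the fingers, x is the direction in which the jaws open and shut, and the axes are right-handed (so a half turn about z gives the same grasp; the last joint's range is limited). The gripper opens to 87 mm and grips with 3 to 60 N. Pads are 19 mm wide; open, the fingers measure 117 mm over their backs; the gripper's body (75 mm by 190 mm) begins 51 mm behind the grasp point.
Start: joints at [72.084, 18.392, -4.016, 83.108, 1.295, 78.541, -3.26], TCP at [0.209, -0.616, 0.189] pointing down, gripper open.
Joint ranges: [-163.93, 163.93], [-17.29, 119.83], [-79.2, 71.16], [3.27, 140.29], [-89.18, 269.18], [5.43, 117.66], [-154.24, 154.24]. Speed limits (degrees/s): [147.25, 147.25, 180, 180, 180, 180, 180].

INTERFACE

Orientations are given as [roll, pitch, yaw] about the fixed x, y, z axes, in that order (R = Rz(yaw) Ry(pitch) Rx(roll)).
In Python, from cell import telemetry, optics, env gives the robot as it stands.
- The arm moves only by the tool arm_command, never from a script. Its arguments are lists of equal length, an entry for each row: "translation": the shift along the tool's x, y, z in cm, a list of three; "twist": the turn about the tool's z in degrees. In form: {"translation": [[x, y, z], ...], "twist": [twist, ...]}. A call has 1 to 10 rows; each row shifts and turns the pose as measured when the row begins, along the tool's axes as they then stand; what a row does not reach is not made up. A row lasts 1/8 s, in which the tool goes at most 62.5 mm and 10.7 degrees, less where a joint would pass 70% of its speed; a pose out of reach is approached as far as the arm can. A call is refused whole if a number of a shift passes 6.25 or a number of a turn 10.7, either way. A call with a gripper value outside its range is refused whole. "grip" is the opening in per cent of the stroke, from 0 (shut) to 100 (fully open), set as the call begins (left out, the last holds). The fingers move at their own pace and stop on an object; "force" is the grip in N (left out, the last holds). Time passes only in rows, so rows that do not move let the fingers close. It gives the time, the measured TCP pose, the force and the opening at its end, in the units of the state.
- telemetry.get_obs(): the state, without advancing time (a new reading comes with each control period).
- optics.read_camera(name): name is "scene" or "top" or "wrist"; returns a dict with "img" (400x640x3 uint8, blue, green, red), "fx", "fy", "cx", "cy" (pixels), "dist" ([k1, k2, p1, p2, k3] as OpenCV has them; the pictures are not rectified), "extrinsics" (4x4, takes a point from camera to world coordinates); the wrist camera has in their place "hand_eye" (4x4, takes a point from camera to tool coordinates, whose origin is the TCP and whose axes are the tool frame's). Camera axes: x right, y up, looking along -z (the intrinsics and any distortion apply to the point x, -y, -z); pixel columns grow to the right and rows downward; lengths in m; the calibration is good to about 2 mm. A picture is of the moment at which its call begins: read the wrist's pose just before it. There is no depth.
- env.sign_off(): hands the job in, once; it reports no verdict.
The state is a dict: "time_s": time; "qpos": joint angles; "joint_velocities": joint speeds; "effort": joint torques, N m; "tool_pos": TCP position; "tool_rot": TCP orientation; "force": force on the tool from outside, world axes, zero at the start; "wrist_torque": the same for the moment, N m; "grip_width": finger opening in m.
Only numpy, scipy, OpenCV 4.12 (cv2) and the standard library are available. Lean on these libraries where they do the work, as an engineer would, in place of code of your own. Each camera call takes 0.05 s, during which the arm holds its last target. There are 200 camera calls.

## Working session

There is one attempt and no reset: what is moved stays moved. The work goes in short steps, Python scripts to look and compute and a tool call to move; the robot and the scene stay as the last step left them, time stands still between calls to the robot, and variables do not carry over. Pictures are saved under pics/ and viewed, about 8 in all and at most 12, crops included, and the job is handed in when it is done.

Besides the shell and the picture viewer there is one more tool, called by a JSON object that holds its "fn" and its "kwargs", one argument or row to a line. arm_command: Moves the arm, as the interface text tells. Its arguments: {"type":"object","properties":{"translation":{"type":"array","items":{"type":"array","items":{"type":"number"}}},"twist":{"type":"array","items":{"type":"number"}},"grip":{"type":"number"},"force":{"type":"number"}},"required":["translation","twist"]}

```bash
mkdir -p pics; ls
cat > h.py <<'E'
import cv2, numpy as np
from scipy.spatial.transform import Rotation as Ro
from cell import telemetry, optics, env
def T_tool(o=None):
    o=o or telemetry.get_obs()
    T=np.eye(4);T[:3,:3]=Ro.from_euler('xyz',o['tool_rot'],degrees=True).as_matrix();T[:3,3]=o['tool_pos'];return T
def shot(name,fn=None):
    o=telemetry.get_obs();c=optics.read_camera(name)
    c['E']=c['extrinsics'] if 'extrinsics' in c else T_tool(o)@np.array(c['hand_eye'])
    c['E']=np.array(c['E'])
    if fn: cv2.imwrite('pics/'+fn,c['img'])
    return c
def K(c): return np.array([[c['fx'],0,c['cx']],[0,c['fy'],c['cy']],[0,0,1.]])
def ray(c,uv):
    p=cv2.undistortPoints(np.array([[uv]],float),K(c),np.array(c['dist'],float))[0,0]
    d=c['E'][:3,:3]@np.array([p[0],-p[1],-1.]);return c['E'][:3,3],d
def onz(c,uv,z):
    o,d=ray(c,uv);return o+d*(z-o[2])/d[2]
def proj(c,P):
    q=np.linalg.inv(c['E'])@np.append(P,1);q=np.array([q[0],-q[1],-q[2]])
    return cv2.projectPoints(q[None],np.zeros(3),np.zeros(3),K(c),np.array(c['dist'],float))[0][0,0]
def tri(rs):
    A=np.zeros((3,3));b=np.zeros(3)
    for o,d in rs:
        d=d/np.linalg.norm(d);M=np.eye(3)-np.outer(d,d);A+=M;b+=M@o
    x=np.linalg.solve(A,b);return x,[np.linalg.norm(np.cross(d/np.linalg.norm(d),x-o)) for o,d in rs]
E
python3 - <<'E'
from h import *
print(telemetry.get_obs())
a=shot('scene','s0.png');b=shot('top','t0.png')
for c in(a,b):print(c['fx'],c['cx'],c['cy'],c['dist'],c['E'].round(3).tolist())
E
```

```text
pics
{'time_s': 0.0, 'qpos': array([72.08390809, 18.44151226, -4.01604982, 83.17650737,  1.29470449,
       78.54255002, -3.26086387]), 'joint_velocities': array([-0.00166111, -0.04346802,  0.12631081,  0.02865208, -0.00947961,
        0.05468512, -0.06432958]), 'effort': array([-1.53630954e-04, -4.91288245e+01, -4.03860016e-01, -3.12527204e+01,
       -6.37090998e-02,  4.38586471e-02,  1.72943287e-04]), 'tool_pos': array([ 0.20840252, -0.61500093,  0.18781982]), 'tool_rot': array([ 1.79994538e+02,  1.15334452e-01, -7.12745592e+01]), 'force': array([-0.48870403,  0.26932225, -0.1077428 ]), 'wrist_torque': array([ 0.00057654,  0.00403708, -0.05983952]), 'grip_width': 0.08724151382580278}
413.83956294896933 326.68102938888177 200.40215921100744 [0.01908764 0.         0.         0.         0.        ] [[-0.794, -0.498, 0.35, 0.944], [0.608, -0.661, 0.439, 0.51], [0.013, 0.561, 0.828, 1.056], [0.0, 0.0, 0.0, 1.0]]
407.19759661776 329.09880025753284 198.54135172997786 [-0.08893006  0.          0.          0.          0.        ] [[0.012, 0.991, -0.13, 0.348], [-1.0, 0.016, 0.025, -0.011], [0.027, 0.129, 0.991, 1.343], [0.0, 0.0, 0.0, 1.0]]
```

View pics/s0.png

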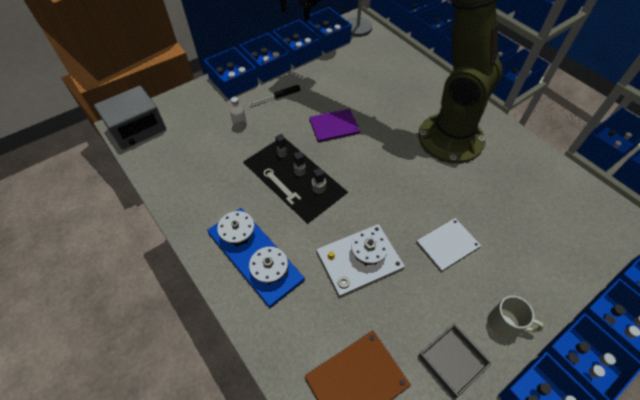

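View pics/t0.png

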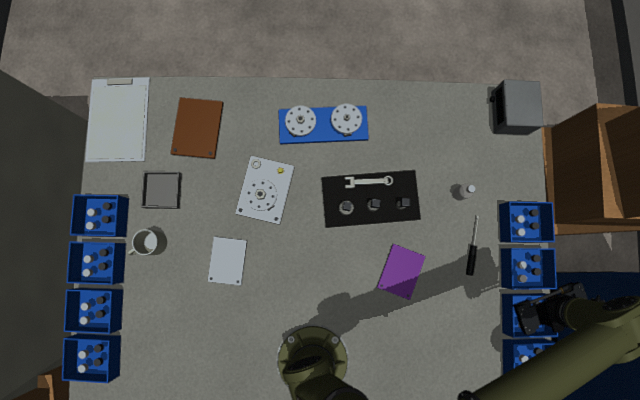

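The top view shows five plates: grey-white with unit at (265,190), bare white at (227,260), brown (197,127), purple (401,271) and the blue pallet (323,125). The fixture should be the (265,190) one, because it is the larger of the two aluminium plates and carries one unit plus the bearing and bushing. I'll confirm this in a crop and take first positions.

Run:
```python
from h import *
a=cv2.imread('pics/s0.png');b=cv2.imread('pics/t0.png')
A=cv2.resize(b[145:235,220:430],(800,343),interpolation=3)
B=cv2.resize(a[130:310,205:415],(290,249),interpolation=3); B2=cv2.resize(a[215:300,310:415],(308,249),interpolation=3)
o=np.zeros((592,800,3),np.uint8);o[:343]=A;o[343:,:290]=B;o[343:,300:608]=B2
cv2.imwrite('pics/c1.png',o)
c=shot('top')
g=cv2.cvtColor(b,cv2.COLOR_BGR2HSV)
def big(m,roi):
    x0,x1,y0,y1=roi;k=np.zeros_like(m);k[y0:y1,x0:x1]=m[y0:y1,x0:x1]
    cs,_=cv2.findContours(k,0,2);return max(cs,key=cv2.contourArea)
w=((g[...,2]>130)).astype(np.uint8)
q=cv2.minAreaRect(big(w,(228,300,150,230)));print('fix',q)
P=[onz(c,p,.02) for p in cv2.boxPoints(q)];print(np.round(P,3).tolist())
k=(g[...,2]<45).astype(np.uint8);k=cv2.morphologyEx(k,3,np.ones((15,15)))
q=cv2.minAreaRect(big(k,(310,430,160,235)));print('mat',q);print(np.round([onz(c,p,.006) for p in cv2.boxPoints(q)],3).tolist())
for n,p in dict(nut=(262,195),s1=(346,208),s2=(374,204),s3=(403,202)).items():print(n,onz(c,p,.088 if n=='nut' else .08).round(3))
```

```text
fix ((264.2059020996094, 189.17648315429688), (45.59669494628906, 60.39137268066406), 14.03624439239502)
[[0.469, 0.263, 0.02], [0.665, 0.223, 0.02], [0.63, 0.075, 0.02], [0.435, 0.118, 0.02]]
mat ((370.2774963378906, 198.1359405517578), (50.22270202636719, 94.91221618652344), 85.13549041748047)
[[0.595, -0.016, 0.006], [0.628, -0.335, 0.006], [0.459, -0.346, 0.006], [0.428, -0.032, 0.006]]
nut [0.52  0.166 0.088]
s1 [ 0.485 -0.096  0.08 ]
s2 [ 0.499 -0.183  0.08 ]
s3 [ 0.506 -0.275  0.08 ]
```

View pics/c1.png

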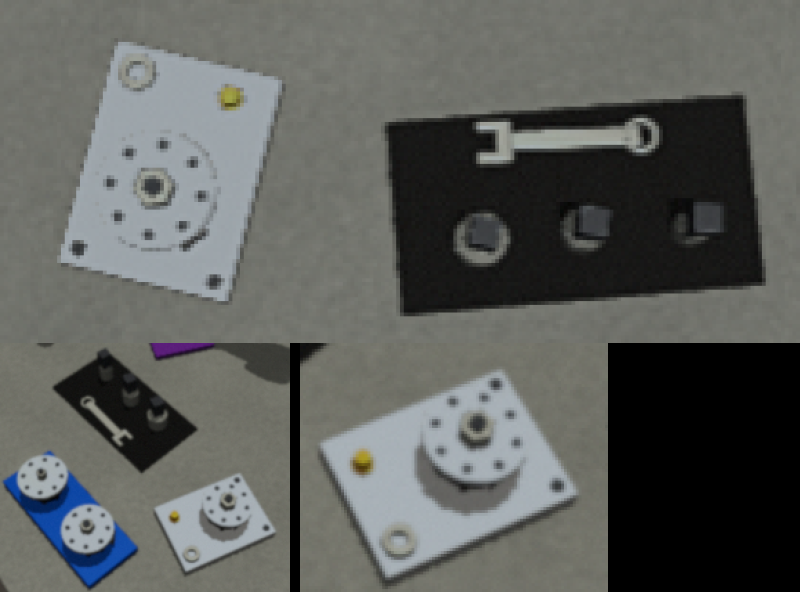

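Crop confirmed: the larger aluminium plate holds the nut (crop 153,187), the bearing (137,72) and the bushing (230,97). The sockets stand at crop (483,237), (590,225) and (705,218), and look largest to smallest from left to right. Next I'll go for a wrist view.

```bash
cat >> h.py <<'E'
def go(P,yaw=None):
    "tool-axes shift cm to reach TCP P, and twist for tool yaw"
    o=telemetry.get_obs();T=T_tool(o);s=T[:3,:3].T@(np.array(P)-T[:3,3])*100
    print('at',T[:3,3].round(4),'rot',np.round(o['tool_rot'],2),'t',round(o['time_s'],2),'F',np.round(o['force'],1),'shift cm',s.round(2), 'twist',None if yaw is None else round((o['tool_rot'][2]-yaw+180)%360-180,2))
E
python3 - <<'E'
from h import *
c=shot('wrist');print(np.array(c['hand_eye']).round(3).tolist(),c['fx'],c['dist'])
go([.42,-.18,.30],-84)
E
```

```text
[[1.0, 0.001, 0.0, 0.001], [0.001, -0.959, -0.282, -0.078], [-0.0, 0.282, -0.959, -0.197], [0.0, 0.0, 0.0, 1.0]] 297.892862099512 [-0.02519813  0.          0.          0.          0.        ]
at [ 0.2085 -0.6152  0.1883] rot [ 1.800e+02  7.000e-02 -7.127e+01] t 0.2 F [-0.6  1.2  0.2] shift cm [-34.44 -34.   -11.13] twist 12.73
```

{"fn": "arm_command", "kwargs": {
  "translation": [
    [-3.4,-4.9,-0.3],
    [-3.4,-4.9,-0.3],
    [-3.4,-4.9,-0.3],
    [-3.4,-4.9,-0.3],
    [-3.4,-4.9,0],
    [-3.4,-4.9,0],
    [-3.4,-4.9,0],
    [-3.4,-4.9,0],
    [-3.4,-4.9,0],
    [0,0,0]
  ],
  "twist": [0,0,0,0,0,0,0,6,7,0],
  "grip": 100,
  "force": 30
}}

```text
time_s: 1.45
tool_pos: [0.5419, -0.175, 0.1985]
tool_rot: [180.0, 0.1, -84.9]
force: [-0.8, -0.7, -0.7]
grip_width: 0.0872
```

Run:
```python
from h import *
go([.53,-.18,.2],-84);c=shot('wrist','w1.png');go([.53,-.18,.2],-84)
```

```text
at [ 0.5419 -0.175   0.1985] rot [ 1.7999e+02  9.0000e-02 -8.4880e+01] t 1.45 F [-0.8 -0.7 -0.7] shift cm [ 0.39  1.23 -0.15] twist -0.88
at [ 0.5402 -0.1784  0.1983] rot [ 1.799e+02 -2.000e-02 -8.507e+01] t 1.5 F [-0.8  0.   0.4] shift cm [ 0.07  1.03 -0.17] twist -1.07
```

View pics/w1.png

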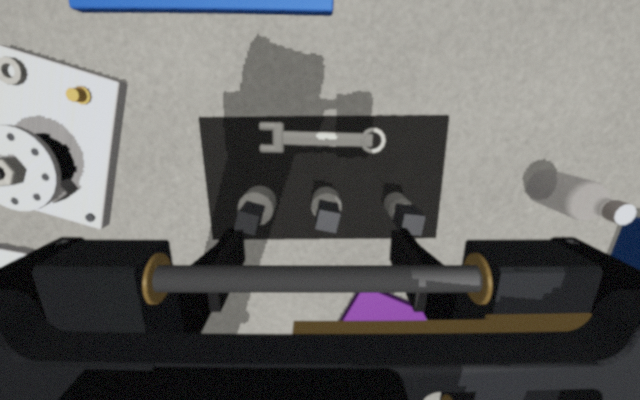

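w1 shows the sockets at (250,215), (327,210) and (405,212), low in the frame next to the fingers, with the nut at (8,172). I'll back the hand 7 cm towards the base for two views of the sockets.

{"fn": "arm_command", "kwargs": {
  "translation": [
    [0,4,0],
    [0,4,0],
    [0,0,0],
    [0,0,0]
  ],
  "twist": [0,0,0,0]
}}

```text
time_s: 2.0
tool_pos: [0.4553, -0.1909, 0.1975]
tool_rot: [179.8, -0.1, -85.4]
force: [0.6, -1.0, 0.4]
grip_width: 0.0866
```

Run:
```python
from h import *
go([.53,-.18,.2],-84);c=shot('wrist','w2.png');import pickle;pickle.dump(c,open('w2.pkl','wb'))
im=c['img'];cv2.imwrite('pics/w2c.png',cv2.resize(im[60:240,180:480],(800,480),interpolation=3))
```

```text
at [ 0.4553 -0.1909  0.1975] rot [ 1.7976e+02 -8.0000e-02 -8.5390e+01] t 2.0 F [ 0.6 -1.   0.4] shift cm [-0.48 -7.53 -0.29] twist -1.39
```

View pics/w2c.png

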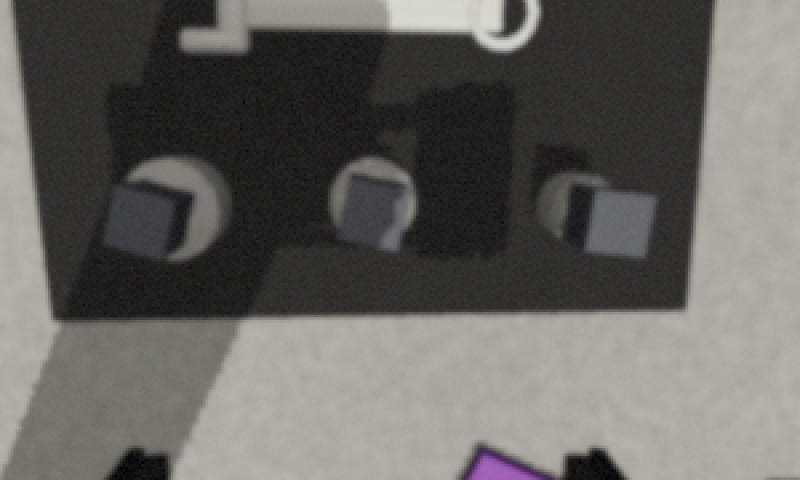

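w2c shows the adapter tops near crop (138,218) left, (372,212) middle and (621,224) right, turned about +12°, +9° and +7° in the image. The left socket is clearly the largest. Next I'll measure positions and body widths, then look at the nut.

Run:
```python
from h import *
import pickle
c=pickle.load(open('w2.pkl','rb'));f=lambda p:(180+p[0]/2.667,60+p[1]/2.667)
t=shot('top')
for n,p,pt in(('L',(138,218),(346,206)),('M',(372,212),(375.3,203)),('R',(621,224),(405,202.3))):
    x,e=tri([ray(c,f(p)),ray(t,pt)]);print(n,x.round(4),np.round(e,4),'at .088',onz(c,f(p),.088).round(4))
    for q in(((103,243),(138,218)),): pass
# body widths at ring z=.04
for n,a,b in(('L',(118,205),(232,205)),('M',(330,200),(417,200))):print(n,np.linalg.norm(onz(c,f(a),.04)-onz(c,f(b),.04)).round(4))
# R: leftmost body edge versus axis
print('R halfwidth',np.linalg.norm(onz(c,f((538,205)),.04)[:2]-onz(c,f((621,224)),.088)[:2]).round(4))
go([.455,.155,.2])
```

```text
L [ 0.4919 -0.0963  0.0692] [0.0002 0.0002] at .088 [ 0.4942 -0.1016  0.088 ]
M [ 0.5023 -0.1898  0.0711] [0.0011 0.0011] at .088 [ 0.5035 -0.1904  0.088 ]
R [ 0.5056 -0.2822  0.0903] [0.003 0.003] at .088 [ 0.5067 -0.2858  0.088 ]
L 0.0502
M 0.0381
R halfwidth 0.0221
at [ 0.4556 -0.1904  0.1972] rot [ 1.7974e+02 -4.0000e-02 -8.5340e+01] t 2.1 F [0.5 0.6 0.3] shift cm [-34.43  -2.74  -0.32] twist None
```

{"fn": "arm_command", "kwargs": {
  "translation": [
    [-5.9,-0.4,0],
    [-5.9,-0.4,0],
    [-5.9,-0.4,0],
    [-5.9,-0.4,0],
    [-5.9,-0.4,0],
    [-5.0,-0.4,0],
    [0,0,0],
    [0,0,0],
    [0,0,0]
  ],
  "twist": [0,0,0,0,0,0,0,0,0]
}}

```text
time_s: 3.22
tool_pos: [0.4568, 0.1677, 0.1984]
tool_rot: [-180.0, 0.3, -85.2]
force: [1.0, -0.1, 0.1]
grip_width: 0.0869
```

Run:
```python
from h import *
go([.53,.17,.2],-84);c=shot('wrist','n1.png');import pickle;pickle.dump(c,open('n1.pkl','wb'))
u,v=proj(c,[.52,.166,.088]);print(u,v);u,v=int(u),int(v)
v=max(v,60);x0,y0=max(u-80,0),v-60;print(x0,y0)
cv2.imwrite('pics/n1c.png',cv2.resize(c['img'][y0:y0+120,x0:x0+160],(800,600),interpolation=3))
```

```text
at [0.4568 0.1677 0.1984] rot [-179.98    0.35  -85.19] t 3.23 F [ 1.  -0.1  0.1] shift cm [ 0.38 -7.31 -0.16] twist -1.19
323.83086363014064 124.97780500740535
243 64
```

View pics/n1c.png

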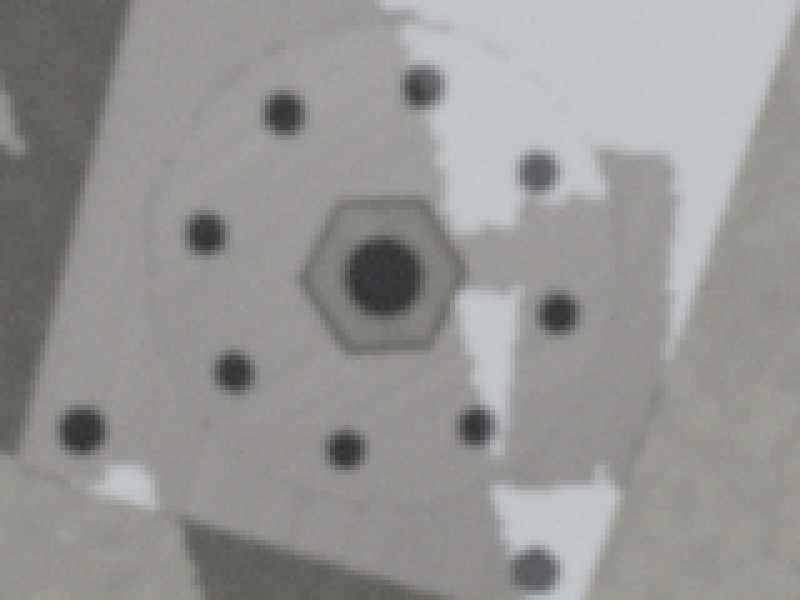

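n1c shows the nut at crop (383,275), corner to corner 165 px (300 to 465) against the flange's 467 px. That gives about 34 mm over corners, or 30 mm across flats, so the large (left) socket is expected. The nut corners lie about -2° from tool x. I'll take a second view from a shifted place to get its height.

{"fn": "arm_command", "kwargs": {
  "translation": [
    [5.5,0,0],
    [5.5,0,0],
    [0,0,0],
    [0,0,0],
    [0,0,0]
  ],
  "twist": [0,0,0,0,0]
}}

```text
time_s: 3.9
tool_pos: [0.4666, 0.0516, 0.1978]
tool_rot: [-179.9, 0.3, -85.6]
force: [-0.8, 0.2, 0.2]
grip_width: 0.0867
```

Run:
```python
from h import *
import pickle
c1=pickle.load(open('n1.pkl','rb'));c2=shot('wrist','n2.png')
pickle.dump(c2,open('n2.pkl','wb'))
def stud(c,guess):
    u,v=map(int,proj(c,guess));g=cv2.cvtColor(c['img'],6)[v-14:v+15,u-14:u+15]
    m=(cv2.GaussianBlur(g,(3,3),0)<90).astype(np.uint8);n,l,s,ce=cv2.connectedComponentsWithStats(m)
    i=min(range(1,n),key=lambda i:np.hypot(*(ce[i]-14)) if s[i][4]>40 else 99);print(s[i],ce[i]+[u-14,v-14]);return ce[i]+[u-14,v-14]
p1=stud(c1,onz(c1,(243+384/5,64+275/5),.092));p2=stud(c2,onz(c1,(243+384/5,64+275/5),.092))
print(tri([ray(c1,p1),ray(c2,p2)]),onz(c1,p1,.092),onz(c2,p2,.092))
# large socket in n2 view?
print(proj(c2,[.494,-.10,.088]))
go([.46,-.10,.2])
```

```text
[  7   7  15  15 179] [319.18994413 119.        ]
[15  8  9 13 98] [205.53061224 120.20408163]
(array([0.52525693, 0.1711168 , 0.08066785]), [np.float64(5.689642411830119e-05), np.float64(5.68964241181232e-05)]) [0.52554321 0.17115671 0.092     ] [0.52600127 0.16695737 0.092     ]
[462.99919745 171.68914292]
at [0.4666 0.052  0.1978] rot [-179.92    0.36  -85.51] t 3.95 F [0.4 0.1 0.7] shift cm [15.1   1.85 -0.31] twist None
```

Run:
```python
from h import *
import pickle
c1,c2=[pickle.load(open(f,'rb')) for f in('n1.pkl','n2.pkl')]
u,v=205,120
im=c2['img'][v-30:v+30,u-40:u+40];cv2.imwrite('pics/n2c.png',cv2.resize(im,(800,600),interpolation=3))
g=cv2.GaussianBlur(cv2.cvtColor(c2['img'],6),(3,3),0)[v-25:v+25,u-25:u+25]
n,l,s,ce=cv2.connectedComponentsWithStats((g<90).astype(np.uint8))
for i in range(1,n):
    if s[i][4]>40:print(s[i],ce[i]+[u-25,v-25], tri([ray(c1,(319.19,119)),ray(c2,ce[i]+[u-25,v-25])])[0].round(4))
```

```text
[33 11 11 27 85] [218.4 119.4] [0.5244 0.171  0.04  ]
[22 19  9 13 98] [205.53061224 120.20408163] [0.5253 0.1711 0.0807]
```

View pics/n2c.png

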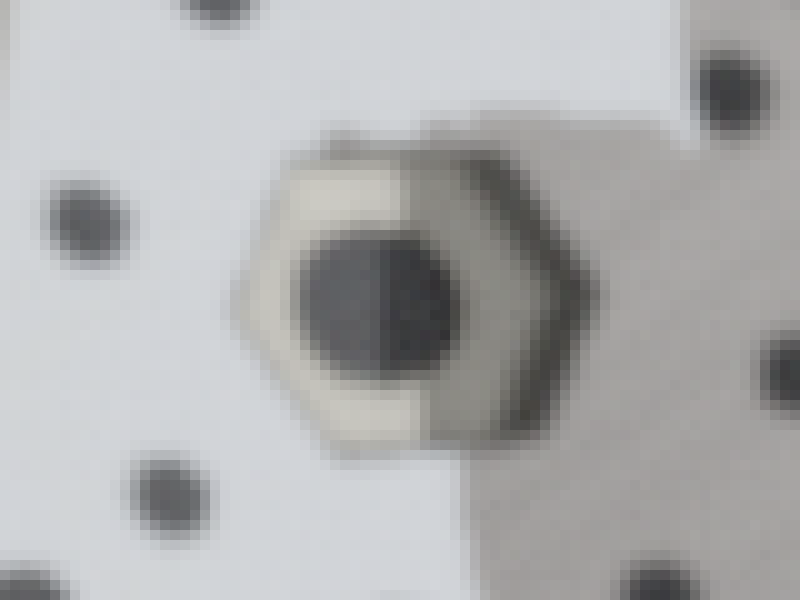

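n2c: the stud's top disc spans crop x 300 to 448 with its centre near (374,303), half in the hand's shadow, which fooled the threshold. I'll recompute with that centre while moving to the socket.

Run:
```python
from h import *
import pickle
c1,c2=[pickle.load(open(f,'rb')) for f in('n1.pkl','n2.pkl')]
for p in((165+374.5/10-.5,90+303.5/10-.5),):
    print(p,tri([ray(c1,(319.19,119)),ray(c2,p)]),onz(c2,p,.092))
t=shot('top');print(onz(t,(262-2+.0,195-1),.092))
```

```text
(201.95, 119.85) (array([0.52573525, 0.17116904, 0.09024729]), [np.float64(0.00024573606078040353), np.float64(0.0002457360607802526)]) [0.52608642 0.17052086 0.092     ]
[0.52270424 0.17218997 0.092     ]
```

{"fn": "arm_command", "kwargs": {
  "translation": [
    [5.3,0.6,0],
    [5.3,0.6,0],
    [5.3,0.6,0],
    [0,0,0],
    [0,0,0],
    [0,0,0]
  ],
  "twist": [0,0,0,0,0,0]
}}

```text
time_s: 4.75
tool_pos: [0.4635, -0.1048, 0.1973]
tool_rot: [-179.8, 0.4, -84.7]
force: [-0.0, 0.2, -0.0]
grip_width: 0.0871
```

Run:
```python
from h import *
import pickle
c=shot('wrist','l1.png');pickle.dump(c,open('l1.pkl','wb'))
u,v=map(int,proj(c,[.494,-.10,.06]));x0,y0=u-60,v-45;print(x0,y0)
im=cv2.resize(c['img'][y0:y0+90,x0:x0+120],(800,600),interpolation=3)
cv2.imwrite('pics/l1c.png',cv2.convertScaleAbs(im,alpha=2))
go([.494,-.1,.2])
```

```text
255 108
at [ 0.4636 -0.1044  0.1973] rot [-179.77    0.4   -84.63] t 4.8 F [-0.2 -0.1 -0.5] shift cm [-0.16 -3.07 -0.26] twist None
```

View pics/l1c.png

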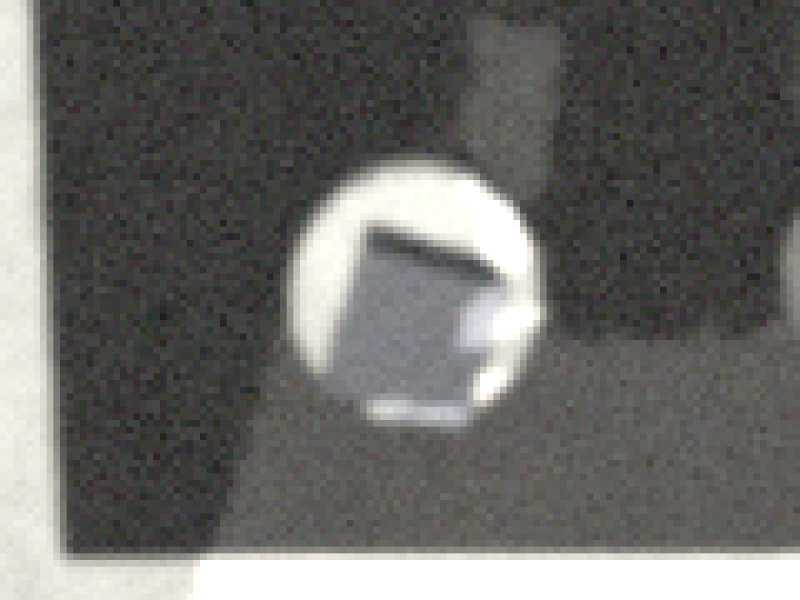

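l1c shows the socket body 257 px wide, about 46 mm, so it is the large socket. The adapter top is centred at crop (418,335) and turned about +15°. I'll triangulate it with w2.

Run:
```python
from h import *
import pickle
c1,c2=[pickle.load(open(f,'rb')) for f in('l1.pkl','w2.pkl')]
p=(255+418/6.667-.4,108+335/6.667-.4);q=(180+138/2.667-.3,60+218/2.667-.3)
x,e=tri([ray(c1,p),ray(c2,q)]);print(x,e,onz(c1,p,.088))
# body centre from outline at z~.036 (top shoulder edge)
print(onz(c1,(255+416/6.667-.4,108+290/6.667-.4),.036))
X=onz(c1,p,.088);go([X[0],X[1],.12],-99.65)
```

```text
[ 0.49460076 -0.1022319   0.09177616] [np.float64(0.0004124952616617652), np.float64(0.0004124952616617497)] [ 0.49360447 -0.10223008  0.088     ]
[ 0.49367198 -0.10157552  0.036     ]
at [ 0.4636 -0.1044  0.1973] rot [-179.77    0.4   -84.63] t 4.8 F [-0.2 -0.1 -0.5] shift cm [ 0.12 -2.98  7.74] twist 15.02
```

{"fn": "arm_command", "kwargs": {
  "translation": [
    [0.1,-3.0,2.5],
    [0,0,2.5],
    [0,0,2.5],
    [0,0,0],
    [0,0,0]
  ],
  "twist": [0,7.5,7.5,0,0]
}}

```text
time_s: 5.42
tool_pos: [0.4971, -0.0967, 0.123]
tool_rot: [-179.6, 0.4, -99.3]
force: [-0.7, -0.6, 0.4]
grip_width: 0.0873
```

Run:
```python
from h import *
go([.4937,-.1020,.05],-99.65)
```

```text
at [ 0.4971 -0.0967  0.123 ] rot [-179.63    0.43  -99.34] t 5.42 F [-0.7 -0.6  0.4] shift cm [0.63 0.3  7.29] twist 0.31
```

{"fn": "arm_command", "kwargs": {
  "translation": [
    [0.5,0.3,1.5],
    [0.1,0,2.0],
    [0,0,2.0],
    [0,0,1.4],
    [0,0,0]
  ],
  "twist": [0,0,0,0,0]
}}

```text
time_s: 6.05
tool_pos: [0.4948, -0.1038, 0.0534]
tool_rot: [-179.3, 0.3, -99.1]
force: [0.0, -0.5, 1.1]
grip_width: 0.0871
```

Run:
```python
from h import *
go([.4937,-.1020,.05],-99.65)
```

```text
at [ 0.4948 -0.1038  0.0534] rot [-179.33    0.3   -99.12] t 6.05 F [ 0.  -0.5  1.1] shift cm [-0.16  0.14  0.33] twist 0.53
```

{"fn": "arm_command", "kwargs": {
  "translation": [
    [-0.1,0.1,0.1],
    [0,0,0],
    [0,0,0],
    [0,0,0],
    [0,0,0],
    [0,0,0],
    [0,0,0],
    [0,0,0]
  ],
  "twist": [0,0,0,0,0,0,0,0],
  "grip": 0,
  "force": 30
}}

```text
time_s: 7.05
tool_pos: [0.4963, -0.1028, 0.055]
tool_rot: [-179.0, 0.3, -99.1]
force: [1.3, -0.3, -0.1]
grip_width: 0.0151
```

Run:
```python
from h import *
go([.4937,-.1020,.05],-99.65)
```

```text
at [ 0.4963 -0.1028  0.055 ] rot [-179.04    0.26  -99.08] t 7.05 F [ 1.3 -0.3 -0.1] shift cm [-0.04  0.28  0.5 ] twist 0.57
```

Run:
```python
from h import *
s=shot('scene','s3.png');w=shot('wrist','w3.png')
u,v=map(int,proj(s,[.495,-.102,.06]));print(u,v)
a=cv2.resize(s['img'][v-50:v+50,u-67:u+67],(400,300),interpolation=3)
b=cv2.resize(w['img'],(400,250));o=np.zeros((300,800,3),np.uint8);o[:,:400]=a;o[:250,400:]=b
cv2.imwrite('pics/g3.png',cv2.convertScaleAbs(o,alpha=1.6))
go([.4937,-.1020,.05]);print(telemetry.get_obs()['grip_width'])
```

```text
316 177
at [ 0.4961 -0.1035  0.055 ] rot [-179.05    0.22  -99.1 ] t 7.15 F [-0.3 -1.2  1.6] shift cm [-0.11  0.27  0.49] twist None
0.007048108463815988
```

View pics/g3.png

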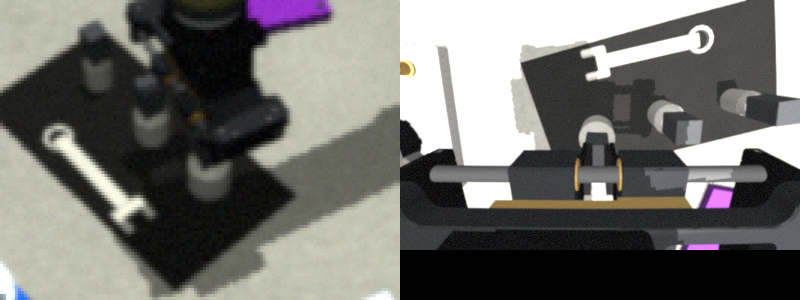

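Run:
```python
from h import *
o=telemetry.get_obs();T=T_tool(o)
w=shot('wrist');s=shot('scene')
for n,P in dict(tcp=T[:3,3],gp=(T@[0,0,-.019,1])[:3],top=[.4937,-.102,.088],sh=[.4937,-.102,.04]).items():print(n,proj(w,P).round(1),proj(s,P).round(1))
u,v=315,213
a=cv2.resize(w['img'][160:300,230:400],(486,400),interpolation=3)
u,v=proj(s,[.4937,-.102,.06]).astype(int);b=cv2.resize(s['img'][v-25:v+25,u-20:u+19],(312,400),interpolation=3)
print(u,v)
cv2.imwrite('pics/g4.png',cv2.convertScaleAbs(np.hstack([a,b]),alpha=2))
print(o['grip_width'])
```

```text
tcp [316.3 224.3] [316.3 178.4]
gp [316.2 235.2] [316.3 174.5]
top [314.1 247.9] [317.2 171.6]
sh [314.9 220.6] [317.2 181.3]
317 177
0.007048108463815988
```

View pics/g4.png

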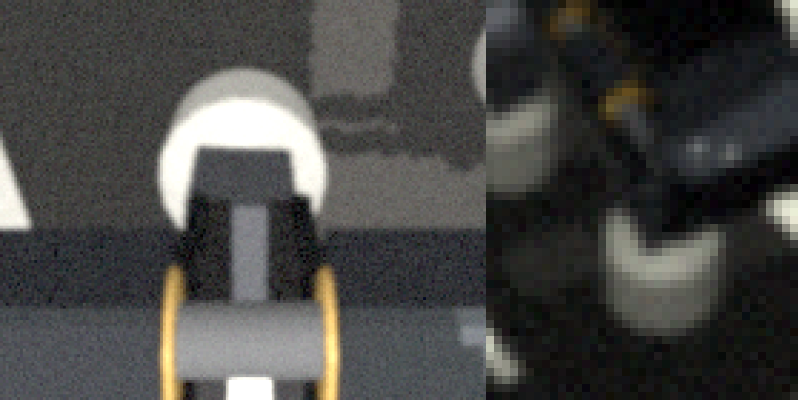

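{"fn": "arm_command", "kwargs": {
  "translation": [
    [0,0,0],
    [0,0,0]
  ],
  "twist": [0,0,0]
}}

```text
invalid input
```

{"fn": "arm_command", "kwargs": {
  "translation": [
    [0,0,0],
    [0,0,0]
  ],
  "twist": [0,0]
}}

```text
time_s: 7.5
tool_pos: [0.4961, -0.1037, 0.055]
tool_rot: [-179.0, 0.2, -99.1]
force: [0.4, -0.7, 1.3]
grip_width: 0.0002
```

Run:
```python
from h import *
o=telemetry.get_obs();T=T_tool(o);w=shot('wrist','w5.png')
S=np.array([.4937,-.102,0]);R=T[:3,:3]
C=lambda p:((np.array(p)-[230,160])*2.857).round(0)
for z in(.048,.088):
    for y in(-.012,.012):
        print('adapter',z,y,[C(proj(w,S+[0,0,z]+R@[x,y,0])) for x in(-.012,.012)])
for z in(0,-.019,-.04):
    for y in(-.0095,.0095):
        print('finger',z,y,[C(proj(w,(T@[x,y,z,1])[:3])) for x in(-.015,0,.015)])
g=w['img'][160:300,230:400].sum(2)//3
print(g[45:115:5,60:115:4])
```

```text
adapter 0.048 -0.012 [array([194., 139.]), array([289., 139.])]
adapter 0.048 0.012 [array([195., 227.]), array([288., 227.])]
adapter 0.088 -0.012 [array([181., 198.]), array([297., 198.])]
adapter 0.088 0.012 [array([184., 302.]), array([295., 302.])]
finger 0 -0.0095 [array([185., 148.]), array([246., 147.]), array([308., 147.])]
finger 0 0.0095 [array([187., 219.]), array([246., 219.]), array([306., 219.])]
finger -0.019 -0.0095 [array([179., 176.]), array([246., 176.]), array([313., 176.])]
finger -0.019 0.0095 [array([181., 253.]), array([246., 253.]), array([312., 253.])]
finger -0.04 -0.0095 [array([171., 214.]), array([246., 214.]), array([321., 214.])]
finger -0.04 0.0095 [array([173., 299.]), array([246., 299.]), array([319., 299.])]
[[ 97 130 131 131 133 132 131 134 133 129 131 129  92  42]
 [127 129 123 110 118 124 126 125 125 122 127 130 125  48]
 [133 127  67  38  39  37  39  36  41  40  50 124 128 101]
 [127 131  43  35  34  41  36  38  35  34  39 125 127 116]
 [126 115  38  37  37  34  37  38  37  39  40 117 122 108]
 [122  96  41  24  19  23  25  31  29  21   7 100 118  77]
 [103  77  64  21   6  31  24  31  18  17  16  93 113  47]
 [ 35  45  41  12   8  17  25  39  16  13  19  41  37  34]
 [ 21  24  27  20  15  19  16  35  15  24   5  26  26  24]
 [ 26  24  27  21  17  17  14  36  23  23  15  29  28  23]
 [ 26  21  23  64  16  24  20  29   8  20  39  52  28  31]
 [ 23  29  40  71  25  24  28  31  21  24  49  67  28  19]
 [ 24  23  38  84  31  29  35  38  34  37  55  79  24  21]
 [ 43  44  54  86  62  61  62  64  58  62  64  96  35  39]]
```

The fingers shut to 0.2 mm with the socket unmoved and the adapter's face visible up to its top edge. So the fingers appear to close above the adapter. I'll rise and check where the fingertips really are.

{"fn": "arm_command", "kwargs": {
  "translation": [
    [0,0,-3],
    [0,0,-3],
    [0,0,-3],
    [0,0,0],
    [0,0,0]
  ],
  "twist": [0,0,0,0,0]
}}

```text
time_s: 8.18
tool_pos: [0.4921, -0.1024, 0.1443]
tool_rot: [-179.4, 0.3, -99.1]
force: [-0.2, -0.6, -0.0]
grip_width: 0.0007
```

Run:
```python
from h import *
go([.4937,-.102,.05]);T=T_tool();w=shot('wrist','w6.png');s=shot('scene','s6.png')
import pickle;pickle.dump((w,s,T),open('f6.pkl','wb'))
a=cv2.convertScaleAbs(cv2.resize(w['img'][130:290,220:420],(400,320),interpolation=3),alpha=1.8)
u,v=proj(s,T[:3,3]).astype(int);print(u,v,'tool z 0,-35mm wrist:',[proj(w,(T@[0,0,z,1])[:3]).round(1) for z in(0,-.035)],'scene',[proj(s,(T@[0,0,z,1])[:3]).round(1) for z in(0,-.035)])
b=cv2.convertScaleAbs(cv2.resize(s['img'][v-32:v+32,u-40:u+40],(400,320),interpolation=3),alpha=2.2)
cv2.imwrite('pics/f6.png',np.hstack([a,b]))
```

```text
at [ 0.4921 -0.1024  0.1443] rot [-179.4     0.35  -99.09] t 8.18 F [-0.2 -0.6 -0. ] shift cm [-0.01 -0.05  9.43] twist None
317 159 tool z 0,-35mm wrist: [array([316.3, 224.3]), array([316.1, 246.1])] scene [array([317.4, 159. ]), array([317.4, 150.8])]
```

View pics/f6.png

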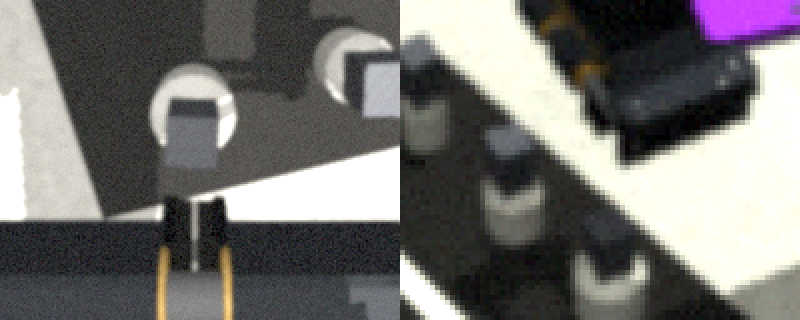

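Run:
```python
from h import *
import pickle
w,s,T=pickle.load(open('f6.pkl','rb'));Ti=np.linalg.inv(T)
for z in(0,-.02,-.035,-.05,-.07):
    f=lambda c,p:((Ti@np.append(onz(c,p,T[2,3]-z),1))[:3]*1000).round(0)
    print(z,'corner',f(s,(321.4,159.6)),'finger end',f(s,(317.8,151.5)),'wrist nearedge L/R',f(w,(301.5,229)),f(w,(333,229)),'gap',f(w,(317.5,229)),'ring',f(s,(315,142)))
p=(220+191/2,130+142/2)
print('L top scene tri',tri([ray(w,p),ray(s,(277+(607-400)/5,127+222/5))]))
```

```text
0 corner [-7.  9. -0.] finger end [24. 14. -0.] wrist nearedge L/R [-10.   4.   0.] [12.  4. -0.] gap [ 1.  4. -0.] ring [61. 24. -1.]
-0.02 corner [-22.   1. -20.] finger end [  9.   6. -20.] wrist nearedge L/R [ -9.  -5. -20.] [ 11.  -5. -20.] gap [  1.  -5. -20.] ring [ 44.  15. -20.]
-0.035 corner [-33.  -5. -35.] finger end [ -3.  -0. -35.] wrist nearedge L/R [ -9. -11. -35.] [ 10. -11. -35.] gap [  1. -11. -35.] ring [ 32.   9. -35.]
-0.05 corner [-44. -11. -50.] finger end [-14.  -6. -50.] wrist nearedge L/R [ -8. -17. -50.] [  9. -17. -50.] gap [  1. -17. -50.] ring [ 20.   3. -50.]
-0.07 corner [-59. -19. -69.] finger end [-30. -15. -70.] wrist nearedge L/R [ -7. -25. -70.] [  8. -25. -70.] gap [  1. -25. -70.] ring [  4.  -6. -70.]
L top scene tri (array([ 0.49115843, -0.10099709,  0.08709492]), [np.float64(0.001197895864582008), np.float64(0.0011978958645820085)])
```

The two views agree: the fingertips end about 35 mm behind the stated TCP at tool (-3, 0, -35) mm, so the fingers closed just above the adapter. The socket itself is where I measured it (scene check 0.491, -0.101, 0.087). I'll open and go about 25 mm deeper, watching the force.

{"fn": "arm_command", "kwargs": {
  "translation": [
    [0,0,0],
    [0,0,0],
    [0,0,0],
    [0,0,0],
    [0,0,3],
    [0,0,3],
    [0,0,3],
    [0,0,0]
  ],
  "twist": [0,0,0,0,0.5,0,0,0],
  "grip": 65,
  "force": 30
}}

```text
time_s: 9.28
tool_pos: [0.4927, -0.1019, 0.0508]
tool_rot: [-179.5, 0.4, -99.6]
force: [-0.2, -0.8, 0.5]
grip_width: 0.0562
```

Run:
```python
from h import *
go([.493,-.1015,.035],-99.65);print(telemetry.get_obs()['grip_width'])
```

```text
at [ 0.4927 -0.1019  0.0508] rot [-179.48    0.39  -99.61] t 9.28 F [-0.2 -0.8  0.5] shift cm [-0.04 -0.01  1.58] twist 0.04
0.0561797065359229
```

{"fn": "arm_command", "kwargs": {
  "translation": [
    [0,0,0.6],
    [0,0,0.6],
    [0,0,0.5],
    [0,0,0]
  ],
  "twist": [0,0,0,0]
}}

```text
time_s: 9.78
tool_pos: [0.4956, -0.1025, 0.0362]
tool_rot: [-179.2, 0.3, -99.6]
force: [0.9, 0.1, 0.4]
grip_width: 0.0565
```

{"fn": "arm_command", "kwargs": {
  "translation": [
    [0,0,0],
    [0,0,0],
    [0,0,0],
    [0,0,0],
    [0,0,0],
    [0,0,0]
  ],
  "twist": [0,0,0,0,0,0],
  "grip": 0,
  "force": 30
}}

```text
time_s: 10.52
tool_pos: [0.4963, -0.1025, 0.037]
tool_rot: [-179.1, 0.3, -99.6]
force: [1.1, -0.1, -0.1]
grip_width: 0.024
```

The socket is gripped at 24 mm. Next I'll lift and check.

{"fn": "arm_command", "kwargs": {
  "translation": [
    [0,0,-2],
    [0,0,-3.5],
    [0,0,-3.5],
    [0,0,-3.5],
    [0,0,0],
    [0,0,0]
  ],
  "twist": [0,0,0,0,0,0]
}}

```text
time_s: 11.28
tool_pos: [0.4888, -0.1024, 0.159]
tool_rot: [-179.8, 0.4, -99.6]
force: [-1.2, -0.0, -3.9]
grip_width: 0.0239
```

Run:
```python
from h import *
go([.5287,.17,.16],-113.2);print(telemetry.get_obs()['grip_width'])
T=T_tool();w=shot('wrist','w7.png');s=shot('scene','s7.png')
import pickle;pickle.dump((w,s,T),open('f7.pkl','wb'))
```

```text
at [ 0.4888 -0.1024  0.159 ] rot [-179.81    0.41  -99.63] t 11.28 F [-1.2 -0.  -3.9] shift cm [-27.52   0.62   0.1 ] twist 13.57
0.023862906658593704
```

Run:
```python
from h import *
import pickle
w,s,T=pickle.load(open('f7.pkl','rb'))
g=cv2.cvtColor(w['img'],6)
P=lambda x,y,z:proj(w,(T@[x,y,z,1])[:3]).round(1)
print('col',[(v,int(g[v,312:320].mean())) for v in range(165,235)])
print('row',[(u,int(g[205:209,u].mean())) for u in range(276,358,1)])
zs=.159-.159 # placeholder
for yo in(0,.003,.006):
    print(yo,'shoulder front',P(0,yo-.022,-.003),'mouth front',P(0,yo-.022,.031),'adapter base front',P(0,yo-.012,-.011),'sides',P(-.022,yo,-.003),P(.022,yo,-.003))
```

```text
col [(165, 29), (166, 29), (167, 30), (168, 31), (169, 31), (170, 29), (171, 31), (172, 28), (173, 30), (174, 28), (175, 30), (176, 29), (177, 34), (178, 34), (179, 37), (180, 42), (181, 43), (182, 45), (183, 46), (184, 47), (185, 48), (186, 46), (187, 47), (188, 53), (189, 65), (190, 74), (191, 81), (192, 82), (193, 81), (194, 82), (195, 82), (196, 82), (197, 82), (198, 82), (199, 84), (200, 91), (201, 104), (202, 116), (203, 124), (204, 125), (205, 127), (206, 127), (207, 128), (208, 126), (209, 127), (210, 127), (211, 128), (212, 127), (213, 127), (214, 127), (215, 127), (216, 127), (217, 128), (218, 129), (219, 120), (220, 89), (221, 53), (222, 37), (223, 35), (224, 36), (225, 35), (226, 35), (227, 33), (228, 33), (229, 34), (230, 33), (231, 35), (232, 35), (233, 35), (234, 36)]
row [(276, 31), (277, 28), (278, 31), (279, 28), (280, 27), (281, 29), (282, 30), (283, 30), (284, 29), (285, 28), (286, 31), (287, 30), (288, 29), (289, 38), (290, 48), (291, 65), (292, 75), (293, 77), (294, 81), (295, 83), (296, 92), (297, 98), (298, 102), (299, 106), (300, 113), (301, 118), (302, 122),
[... 318 characters left out ...]
 126), (330, 124), (331, 121), (332, 117), (333, 112), (334, 107), (335, 100), (336, 93), (337, 88), (338, 83), (339, 78), (340, 73), (341, 68), (342, 61), (343, 52), (344, 48), (345, 49), (346, 48), (347, 48), (348, 48), (349, 46), (350, 47), (351, 46), (352, 47), (353, 47), (354, 46), (355, 47), (356, 48), (357, 46)]
0 shoulder front [316.2 195.6] mouth front [316.3 183.6] adapter base front [316.2 213.5] sides [284.7 225.9] [347.8 225.9]
0.003 shoulder front [316.2 199.9] mouth front [316.3 187.3] adapter base front [316.2 217.8] sides [284.9 229.9] [347.7 229.9]
0.006 shoulder front [316.2 204.1] mouth front [316.3 190.9] adapter base front [316.2 222. ] sides [285.  233.9] [347.5 233.8]
```

{"fn": "arm_command", "kwargs": {
  "translation": [
    [-4,0.1,0],
    [-5.5,0.1,0],
    [-5.5,0.1,0],
    [-5.5,0.1,0],
    [-4,0.1,0],
    [-2,0,0],
    [0,0,0],
    [0,0,0],
    [0,0,0]
  ],
  "twist": [0,0,0,0,0,6.8,6.8,0,0]
}}

```text
time_s: 12.5
tool_pos: [0.5227, 0.1663, 0.1477]
tool_rot: [179.0, 0.1, -113.6]
force: [-0.4, -0.0, -3.6]
grip_width: 0.0236
```

Run:
```python
from h import *
go([.5297,.1692,.13],-113.2)
```

```text
at [0.5227 0.1663 0.1477] rot [ 1.7898e+02  1.2000e-01 -1.1358e+02] t 12.5 F [-0.4 -0.  -3.6] shift cm [-0.54 -0.56  1.76] twist -0.38
```

{"fn": "arm_command", "kwargs": {
  "translation": [
    [-0.5,-0.5,0.2],
    [0,0,0.6],
    [0,0,0.4],
    [0,0,0]
  ],
  "twist": [-0.4,0,0,0]
}}

```text
time_s: 13.0
tool_pos: [0.5295, 0.1674, 0.1339]
tool_rot: [178.9, 0.1, -113.2]
force: [-0.5, -1.1, -2.8]
grip_width: 0.0236
```

Run:
```python
from h import *
go([.5297,.1692,.13],-113.2)
```

```text
at [0.5295 0.1674 0.1339] rot [ 1.7894e+02  7.0000e-02 -1.1317e+02] t 13.0 F [-0.5 -1.1 -2.8] shift cm [-0.17  0.05  0.4 ] twist 0.03
```

{"fn": "arm_command", "kwargs": {
  "translation": [
    [-0.2,0,0.3],
    [0,0,0.4],
    [0,0,0.4],
    [0,0,0]
  ],
  "twist": [0,0,0,0]
}}

```text
time_s: 13.5
tool_pos: [0.5301, 0.1695, 0.1224]
tool_rot: [179.0, 0.1, -113.2]
force: [0.2, 0.4, -3.9]
grip_width: 0.0242
```

Run:
```python
from h import *
go([.5297,.1692,.12],-113.2)
T=T_tool();w=shot('wrist','w8.png');s=shot('scene','s8.png')
import pickle;pickle.dump((w,s,T),open('f8.pkl','wb'))
g=cv2.cvtColor(w['img'],6)
print([(v,int(g[v,312:320].mean())) for v in range(160,232,1)])
```

```text
at [0.5301 0.1695 0.1224] rot [ 1.7896e+02  7.0000e-02 -1.1315e+02] t 13.5 F [ 0.2  0.4 -3.9] shift cm [0.05 0.02 0.24] twist 0.05
[(160, 148), (161, 149), (162, 148), (163, 148), (164, 148), (165, 148), (166, 148), (167, 148), (168, 147), (169, 147), (170, 149), (171, 148), (172, 148), (173, 147), (174, 148), (175, 147), (176, 148), (177, 147), (178, 148), (179, 147), (180, 147), (181, 147), (182, 146), (183, 147), (184, 147), (185, 146), (186, 147), (187, 142), (188, 131), (189, 109), (190, 84), (191, 73), (192, 70), (193, 70), (194, 70), (195, 69), (196, 70), (197, 70), (198, 70), (199, 72), (200, 79), (201, 89), (202, 101), (203, 108), (204, 110), (205, 111), (206, 109), (207, 110), (208, 110), (209, 109), (210, 110), (211, 110), (212, 110), (213, 111), (214, 109), (215, 110), (216, 111), (217, 111), (218, 112), (219, 101), (220, 74), (221, 44), (222, 30), (223, 28), (224, 26), (225, 26), (226, 26), (227, 27), (228, 28), (229, 29), (230, 29), (231, 28)]
```

{"fn": "arm_command", "kwargs": {
  "translation": [
    [0,0,0.4],
    [0,0,0.4],
    [0,0,0.3],
    [0,0,0]
  ],
  "twist": [0,0,0,0]
}}

```text
time_s: 14.1
tool_pos: [0.5303, 0.1695, 0.1111]
tool_rot: [179.0, 0.1, -113.2]
force: [0.5, 0.6, -3.9]
grip_width: 0.024
```

{"fn": "arm_command", "kwargs": {
  "translation": [
    [0,0,0.3],
    [0,0,0.3],
    [0,0,0.2],
    [0,0,0]
  ],
  "twist": [0,0,0,0]
}}

```text
time_s: 14.6
tool_pos: [0.5301, 0.1697, 0.1025]
tool_rot: [179.0, 0.1, -113.2]
force: [0.2, -1.0, -3.7]
grip_width: 0.0234
```

{"fn": "arm_command", "kwargs": {
  "translation": [
    [0,0,0.2],
    [0,0,0.2],
    [0,0,0]
  ],
  "twist": [0,0,0]
}}

```text
time_s: 14.98
tool_pos: [0.5304, 0.1698, 0.1015]
tool_rot: [179.1, 0.0, -113.2]
force: [-1.1, -1.0, -4.7]
grip_width: 0.0238
```

{"fn": "arm_command", "kwargs": {
  "translation": [
    [0,0,0.3],
    [0,0,0.3],
    [0,0,0.3]
  ],
  "twist": [0,0,0]
}}

```text
time_s: 15.35
tool_pos: [0.531, 0.1705, 0.101]
tool_rot: [179.3, -0.1, -113.2]
force: [-8.9, -3.3, 16.8]
grip_width: 0.0239
```

Run:
```python
from h import *
o=telemetry.get_obs();print(o['force'],o['wrist_torque'],o['grip_width'],o['time_s'])
T=T_tool();w=shot('wrist','w9.png');s=shot('scene','s9.png')
a=cv2.convertScaleAbs(cv2.resize(w['img'][100:260,220:420],(400,320),interpolation=3),alpha=1.3)
u,v=proj(s,[.526,.171,.08]).astype(int);b=cv2.convertScaleAbs(cv2.resize(s['img'][v-28:v+28,u-35:u+35],(400,320),interpolation=3),alpha=1.3)
print(u-35,v-28);cv2.imwrite('pics/f9.png',np.hstack([a,b]))
g=cv2.cvtColor(w['img'],6);print([(v,int(g[v,312:320].mean())) for v in range(184,225,1)])
```

```text
[-8.86308361 -3.288267   16.80842822] [-0.92681005  2.06460939  0.00221112] 0.023873245387050462 15.35
333 215
[(184, 143), (185, 144), (186, 144), (187, 143), (188, 143), (189, 134), (190, 113), (191, 85), (192, 72), (193, 68), (194, 66), (195, 68), (196, 69), (197, 68), (198, 69), (199, 68), (200, 74), (201, 83), (202, 94), (203, 103), (204, 108), (205, 108), (206, 108), (207, 108), (208, 108), (209, 107), (210, 108), (211, 107), (212, 107), (213, 107), (214, 107), (215, 107), (216, 107), (217, 107), (218, 110), (219, 104), (220, 81), (221, 48), (222, 32), (223, 26), (224, 30)]
```

{"fn": "arm_command", "kwargs": {
  "translation": [
    [0,0,0],
    [0,0,0.1],
    [0,0,0]
  ],
  "twist": [0,0,0]
}}

```text
time_s: 15.82
tool_pos: [0.5306, 0.1704, 0.1012]
tool_rot: [179.3, -0.1, -113.2]
force: [-1.7, -1.3, 1.0]
grip_width: 0.0235
```

{"fn": "arm_command", "kwargs": {
  "translation": [
    [0,0,0],
    [0,0,0]
  ],
  "twist": [5,5]
}}

```text
time_s: 16.08
tool_pos: [0.5298, 0.1691, 0.1011]
tool_rot: [179.3, -0.4, -123.3]
force: [-2.5, -2.1, 3.5]
grip_width: 0.0237
```

Run:
```python
from h import *
o=telemetry.get_obs();print(o['force'],o['wrist_torque'],o['tool_rot'])
```

```text
[-2.45409289 -2.08578877  3.45689039] [-0.45899376  0.73476551  0.79205838] [ 179.31669782   -0.44932748 -123.34345312]
```

{"fn": "arm_command", "kwargs": {
  "translation": [
    [0,0,0],
    [0,0,0],
    [0,0,0]
  ],
  "twist": [-7,-7,0]
}}

```text
time_s: 16.45
tool_pos: [0.5309, 0.1699, 0.1012]
tool_rot: [179.3, -0.1, -109.1]
force: [-3.5, -0.2, 2.6]
grip_width: 0.024
```

Run:
```python
from h import *
o=telemetry.get_obs();print(o['force'],o['wrist_torque'],o['tool_rot'])
```

```text
[-3.4834137  -0.17709579  2.62736156] [-0.13909784  0.66507555 -0.04953353] [ 1.79315531e+02 -1.38953863e-01 -1.09063744e+02]
```

{"fn": "arm_command", "kwargs": {
  "translation": [
    [0,0,0]
  ],
  "twist": [-6]
}}

```text
time_s: 16.58
tool_pos: [0.5306, 0.1705, 0.1012]
tool_rot: [179.3, -0.0, -103.1]
force: [-2.3, 0.1, 2.2]
grip_width: 0.0238
```

Run:
```python
from h import *
o=telemetry.get_obs();print(o['force'],o['wrist_torque'],o['tool_rot'])
```

```text
[-2.34845704  0.12388267  2.19668586] [ 0.00158987  0.81912374 -0.36664133] [ 1.79259011e+02 -1.92444656e-02 -1.03078071e+02]
```

Turning the socket meets torque both ways (+0.79 N m at -123°, -0.37 N m at -103°), so the hex engages and isn't spinning loose. I'll return to the middle and settle.

{"fn": "arm_command", "kwargs": {
  "translation": [
    [0,0,0],
    [0,0,0.1],
    [0,0,0.1],
    [0,0,0],
    [0,0,0]
  ],
  "twist": [9,0,0,0,0],
  "grip": 0,
  "force": 30
}}

```text
time_s: 17.2
tool_pos: [0.5309, 0.1705, 0.1011]
tool_rot: [179.3, -0.2, -112.5]
force: [-1.7, -1.2, 3.5]
grip_width: 0.0241
```

Run:
```python
from h import *
o=telemetry.get_obs();print(o['force'],o['wrist_torque'],o['tool_rot'],o['tool_pos'],o['grip_width'])
w=shot('wrist','w10.png');s=shot('scene','s10.png')
a=cv2.convertScaleAbs(cv2.resize(w['img'][100:260,220:420],(400,320),interpolation=3),alpha=1.3)
b=cv2.convertScaleAbs(cv2.resize(s['img'][130:290,230:430],(400,320),interpolation=3),alpha=1.5)
cv2.imwrite('pics/f10.png',np.hstack([a,b]))
```

```text
[-1.70393045 -1.18989738  3.49222229] [-0.19721784  0.54858003 -0.0220464 ] [ 1.79325536e+02 -1.77204807e-01 -1.12498864e+02] [0.53093737 0.17053371 0.10114308] 0.024088095970315075
```

View pics/f10.png

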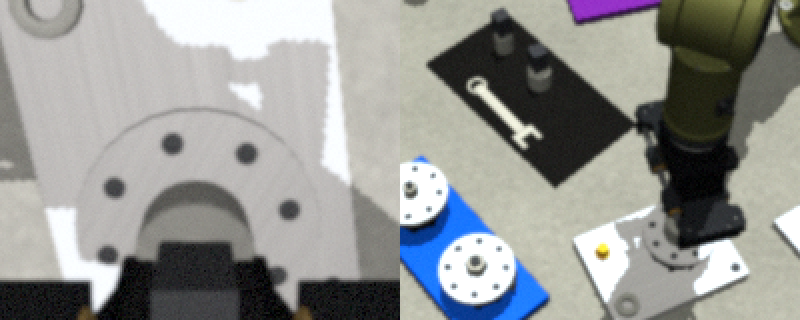

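The last picture shows the socket (crop 195,220) down on the flange and concentric with the hole circle. The other two sockets stand on the mat at (503,32) and (538,68), and the bearing, bushing and wrench are in place. Handing in.

Run:
```python
from h import *
print(env.sign_off())
```

```text
the job is handed in; nothing more can be done
None
```

The large socket is seated on the fixture unit's nut, still gripped, and the job is handed in; the sign-off gave no verdict. It took about 17 s of the 72 s.

**Choice of socket:** the nut measured about 30 mm across flats in the wrist view. The socket I took measured 46 mm across and weighed about 3.9 N, which fits the large one. I didn't try the other two.

**Last checks:**
- **Seating:** downward motion stopped at tool height 0.101 m, where the flange should be, and the contact force rose by about 20 N before I eased it off.
- **Fit:** turning the socket met up to 0.8 N m of torque one way and 0.4 N m the other, so it is not spinning loose. Some of that turn may have been the adapter slipping in the fingers.
- **Tilt and grip:** the tool was about 0.7° off upright and the fingers read 24 mm on the adapter, with 30 N grip commanded.
- **Other things:** the last picture shows the other two sockets upright on the mat, and the wrench, bearing and bushing in place. I didn't re-check the mug, screwdriver, bottle and tray at the end.

**What disagreed:** the first grasp closed on nothing. In the pictures the fingertips end about 35 mm behind the stated tool point. I gripped about 18 mm deeper and the socket held.

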